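# Sort spool adapters through the shutter gauge

### The arm

A 6-joint arm with a two-finger parallel gripper is mounted at the origin on the work surface. World frame = base frame: x ahead of the robot, y to its left, z up, the work surface at z = 0. Lengths are in m, angles in rad, forces in N, time in s.
With the tool pointing down it reaches from about 0.3 to 0.825 m from the base axis. Payload 5.4 kg.
Tool frame: the origin (TCP) lies at the very end of the fingers, on their centre line; the grasp point (between the pads) lies 19 mm behind it; z points along the fingers, x is the direction in which the jaws open and shut, and the axes are right-handed (so a half turn about z gives the same grasp; the last joint's range is limited). The gripper opens to 92 mm and grips with 3 to 60 N. Pads are 20 mm wide; open, the fingers measure 128 mm over their backs; the gripper's body (75 mm by 189 mm) begins 69 mm behind the grasp point.
Start: joints at [-0.21, 0.158, 1.597, -0, 1.386, -0.21], TCP at [0.575, -0, 0.215] pointing down, gripper open.
Joint ranges: [-2.91, 2.91], [-0.94, 2.29], [0.18, 2.7], [-1.29, 4.43], [0.17, 2.64], [-3, 3]. Speed limits (rad/s): [2.57, 2.57, 3.14, 3.14, 3.14, 3.14].

### API

Orientations are given as a rotation vector (axis times angle).
In Python, from workcell import bot gives the robot as it stands. Calls block until the motion is done:
- bot.goto(position, orientation): joint-space move of the TCP to a pose.
- bot.line_to(position, rot=None, max_speed=0.15): straight line of the TCP; rot=None keeps the orientation; max_speed is the mean speed in m/s.
- bot.set_joints(angles): joint-space move.
- bot.set_gripper(opening, newtons=None): opening from 0.0 (shut) to 1.0 (fully open); newtons is the grip in N (None keeps the last); returns when the fingers have stopped.
- bot.hold(seconds).
- bot.inverse_kinematics(position, orientation): joint angles nearest the present ones, or None.
- bot.read_camera(name): name is "scene" or "side" or "wrist"; returns a dict with "pixels" (480x640x3 uint8, blue, green, red), "fx", "fy", "cx", "cy" (pixels), "R" (3x3) and "t" (3): a world point X has camera coordinates R X + t. Camera axes: x right, y down, z forward; pixel columns grow to the right and rows downward; lengths in m; the calibration is good to about 2 mm. The wrist camera is an equidistant fisheye: a pixel r from the principal point sees the ray r / f radians off the axis. A picture is of the moment at which its call begins. There is no depth.
A pose or a line that the arm cannot do raises bot.MotionError and nothing moves.
- bot.job_done(): hands the job in, once; it reports no verdict.
Readings, each from a call of its own:
- bot.current_clock(): time.
- bot.current_joints(): joint angles.
- bot.current_joint_vel(): joint speeds.
- bot.current_effort(): joint torques, N m.
- bot.current_ee_pos(): TCP position.
- bot.current_tool_rot(): TCP orientation.
- bot.current_contact_force(): force on the tool from outside, world axes, zero at the start.
- bot.current_ft_torque(): the same for the moment, N m.
- bot.current_opening(): opening from 0.0 (shut) to 1.0 (fully open).
Only numpy, scipy, OpenCV 4.12 (cv2) and the standard library are available. Lean on these libraries where they do the work, as an engineer would, in place of code of your own. Each camera call takes 0.05 s, during which the arm holds its last target.

### The job

Turn the rotary handle on the sorting station fully on so that the shutter uncovers the gauge bore, then try the collar of each spool adapter in the bore: let those that fit drop through into the station, and put those that are too big in the tray of the spoon rest. When all of them are sorted turn the handle fully off again, and leave the other things on the table where they are.

Things in the scene. Friction and masses are not known exactly. Their poses are not given: they have to be found in the camera images.
- adapter_1: Spool adapter, loose, standing upright: a heavy round steel collar 20 mm tall (foot edge bevelled 2 mm over the lowest 3 mm) with a coaxial light white plastic grip stem above it, 14 mm in diameter, 32 mm tall; 52 mm overall, about 70 g. Some have a 26 mm collar, others 30 mm; the stems are alike. Origin: centre of the foot; z along the stem. May be absent.
- adapter_2: Spool adapter, loose, standing upright: a heavy round steel collar 20 mm tall (foot edge bevelled 2 mm over the lowest 3 mm) with a coaxial light white plastic grip stem above it, 14 mm in diameter, 32 mm tall; 52 mm overall, about 70 g. Some have a 26 mm collar, others 30 mm; the stems are alike. Origin: centre of the foot; z along the stem. May be absent.
- adapter_3: Spool adapter, loose, standing upright: a heavy round steel collar 20 mm tall (foot edge bevelled 2 mm over the lowest 3 mm) with a coaxial light white plastic grip stem above it, 14 mm in diameter, 32 mm tall; 52 mm overall, about 70 g. Some have a 26 mm collar, others 30 mm; the stems are alike. Origin: centre of the foot; z along the stem. May be absent.
- adapter_4: Spool adapter, loose, standing upright: a heavy round steel collar 20 mm tall (foot edge bevelled 2 mm over the lowest 3 mm) with a coaxial light white plastic grip stem above it, 14 mm in diameter, 32 mm tall; 52 mm overall, about 70 g. Some have a 26 mm collar, others 30 mm; the stems are alike. Origin: centre of the foot; z along the stem. May be absent.
- adapter_5: Spool adapter, loose, standing upright: a heavy round steel collar 20 mm tall (foot edge bevelled 2 mm over the lowest 3 mm) with a coaxial light white plastic grip stem above it, 14 mm in diameter, 32 mm tall; 52 mm overall, about 70 g. Some have a 26 mm collar, others 30 mm; the stems are alike. Origin: centre of the foot; z along the stem. May be absent.
- adapter_6: Spool adapter, loose, standing upright: a heavy round steel collar 20 mm tall (foot edge bevelled 2 mm over the lowest 3 mm) with a coaxial light white plastic grip stem above it, 14 mm in diameter, 32 mm tall; 52 mm overall, about 70 g. Some have a 26 mm collar, others 30 mm; the stems are alike. Origin: centre of the foot; z along the stem. May be absent.
- station: Fixed box 160 (x) by 240 (y) mm, turned about z. Origin: centre of its underside. An 8 mm aluminium gauge plate (top at 158 mm) with the bore covers its +y part (y +10 to +120), a fixed clear cover (top at 154 mm) the rest. Below the bore a 45 degree chute, 60 mm or more below the plate, leads to a catch bay at the -y end. Side walls closed, the front (+x) one clear; the bore is the only way in.
- bore (a point): Centre of the gauge bore's mouth, level with the plate top (station frame -30, +70, 158 mm), axes as the station's. Vertical through-bore 28 mm in diameter: a 26 mm collar slides through, and the whole adapter falls down the chute once let go inside; a 30 mm collar stops at the mouth, entering at most 3 mm.
- handle_grip (a point): Middle of the shutter handle's black grip bar, on its vertical turning axis, 34 mm above the plate (station frame +45, +70, 192 mm). Bar: 70 mm long (own x axis), 13 thick (y), 28 tall, top 46 mm above the plate; grip it from above. Fixed under it a steel shutter arm points along own -x: a 46 mm disc centred 75 mm from the axis, 3 to 7 mm above the plate.
- shutter (a joint): Angle of the rotary shutter handle, rad: 0 = off, at its stop, arm pointing at the bore and disc covering it; 1.4 = on, at its stop, turned counter-clockwise seen from above, bore clear and disc over the clear cover. Friction about 0.06 N m; it stays where it is left. May start a little off its stop.
- spoon_rest: Fixed white ceramic spoon rest: a shallow rectangular tray 110 mm (x) by 200 mm (y), rim 14 mm high, walls and floor 6 mm thick, with a small flat handle tab 75 mm long beyond its -y end that is not part of the tray. Origin: centre of the tray's underside.
- hoop: Ivory hoop lying flat, 110 mm across, 10 mm high; a bystander, loose. Origin: centre of the underside.
- thimble: Steel thimble, 20 mm across, 24 mm tall; a bystander, loose. Origin: centre of the underside.
- bead_vial: Clear bead vial with a white cap, 28 mm across, 70 mm tall; a bystander, loose. Origin: centre of the underside.
- mug: Blue ceramic mug, 76 mm across, 85 mm tall; a bystander, loose. Origin: centre of the underside.
- pin_box: Wooden pin box, 40 by 70 mm, 22 mm tall; a bystander, loose. Origin: centre of the underside.
- button_tin: Round steel tin, 80 mm across, 30 mm tall; a bystander, loose. Origin: centre of the underside.
Mind the look-alikes: they are no part of the job. Leave any green look-alike of the adapter_5 alone. Leave any green look-alike of the adapter_3 alone.

How it is judged:
On the way, in this order (a step that is already met when the one before it is completed fails the run):
1. the handle is turned on and the bore uncovered (value of joint shutter above 1.2 rad), for 0.2 s.
2. every adapter that fits the bore is inside the station and every one that does not is in the spoon rest (x of adapter_1 in the frame of station between -0.08 and 0.08 m and y of adapter_1 in the frame of station between -0.12 and 0.12 m and z of adapter_1 in the frame of station between -0.005 and 0.13 m and x of adapter_4 in the frame of station between -0.08 and 0.08 m and y of adapter_4 in the frame of station between -0.12 and 0.12 m and z of adapter_4 in the frame of station between -0.005 and 0.13 m and x of adapter_5 in the frame of station between -0.08 and 0.08 m and y of adapter_5 in the frame of station between -0.12 and 0.12 m and z of adapter_5 in the frame of station between -0.005 and 0.13 m and x of adapter_2 in the frame of spoon_rest between -0.055 and 0.055 m and y of adapter_2 in the frame of spoon_rest between -0.1 and 0.1 m and z of adapter_2 in the frame of spoon_rest between -0.005 and 0.045 m and x of adapter_3 in the frame of spoon_rest between -0.055 and 0.055 m and y of adapter_3 in the frame of spoon_rest between -0.1 and 0.1 m and z of adapter_3 in the frame of spoon_rest between -0.005 and 0.045 m and x of adapter_6 in the frame of spoon_rest between -0.055 and 0.055 m and y of adapter_6 in the frame of spoon_rest between -0.1 and 0.1 m and z of adapter_6 in the frame of spoon_rest between -0.005 and 0.045 m), for 0.2 s.
At the end, for the whole second after the job is handed in: Every adapter with a collar that fits the bore lies inside the station, every one with too large a collar rests within the tray of the spoon rest (standing or lying), all at rest (under 30 mm/s), and the shutter handle is off (below 0.12 rad) (all of step 2 and value of joint shutter below 0.12 rad and linear speed of each of adapter_1, adapter_2, adapter_3, adapter_4, adapter_5, adapter_6 below 0.03 m/s); the robot touches nothing.
It fails at once if a bystander (hoop, thimble, bead vial, mug, pin box or button tin) is moved more than 50 mm (distance of any of hoop, thimble, bead_vial, mug, pin_box, button_tin from where it was at the start of the episode above 0.05 m).
Of adapter_1, adapter_4, adapter_5 only 2 to 3 are there at a start; the rules pass over those that are not, and their reading is None.
Of adapter_2, adapter_3, adapter_6 only 2 to 2 are there at a start; the rules pass over those that are not, and their reading is None.
At some moment in a run one of adapter_1, adapter_2, adapter_3, adapter_4, adapter_5, adapter_6 may be knocked a few centimetres aside while the robot is not near it.
It also fails if it takes over 210 s, if anything falls off the work surface, if the arm or the gripper's body presses on something with over 40 N, if the wrist force passes 120 N, or if a joint passes its speed limit or range.

## Working session

There is one attempt and no reset: what is moved stays moved. The work goes in short steps, each a Python script; the robot and the scene stay as the last script left them, time stands still between calls to the robot, and variables do not carry over. Pictures are saved under pics/ and viewed, and the job is handed in when it is done.

```bash
ls; mkdir -p pics
python3 - <<'E'
from workcell import bot
import cv2
for n in("scene","side","wrist"):
    c=bot.read_camera(n); cv2.imwrite(f"pics/{n}0.png",c["pixels"])
    print(n,c["fx"],c["fy"],c["cx"],c["cy"],c["R"],c["t"])
print(bot.current_clock(),bot.current_tool_rot())
E
```

```text
pics
scene 482.3321987432773 482.3321987432773 315.64331791497426 236.90232614420378 [[-0.82565745  0.56400243 -0.01382167]
 [ 0.42673067  0.60830139 -0.66923117]
 [-0.36904027 -0.55845383 -0.7429257 ]] [ 0.51838675 -0.11934933  1.18579552]
side 519.2172430137689 519.2172430137689 321.0567029801254 242.49494171794316 [[-0.98185485 -0.18938436  0.00972721]
 [-0.12342229  0.59925037 -0.79099048]
 [ 0.1439722  -0.77783839 -0.61175113]] [0.54974888 0.21277075 1.24041942]
wrist 371.64829954431775 371.64829954431775 322.41070196414 241.05841000149522 [[ 9.99998877e-01 -3.23966890e-04 -1.46292209e-03]
 [ 8.37651161e-05 -9.62731905e-01  2.70457523e-01]
 [-1.49602105e-03 -2.70457342e-01 -9.62730797e-01]] [-0.57335823 -0.03023322  0.39191848]
0.15 [-3.14129827e+00 -6.16778359e-05  2.21691547e-03]
```

View pics/scene0.png

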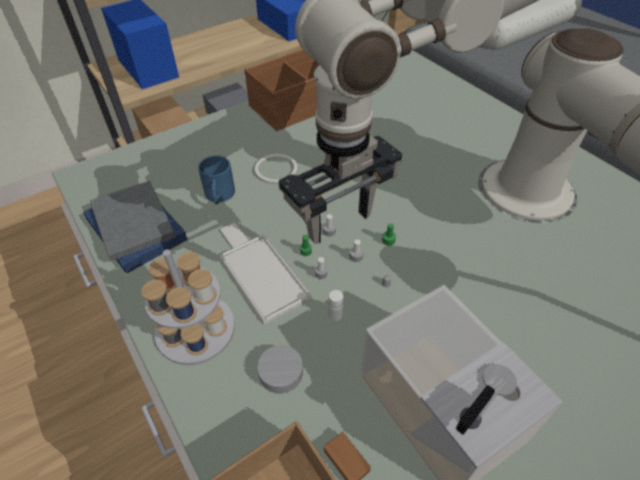

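View pics/side0.png

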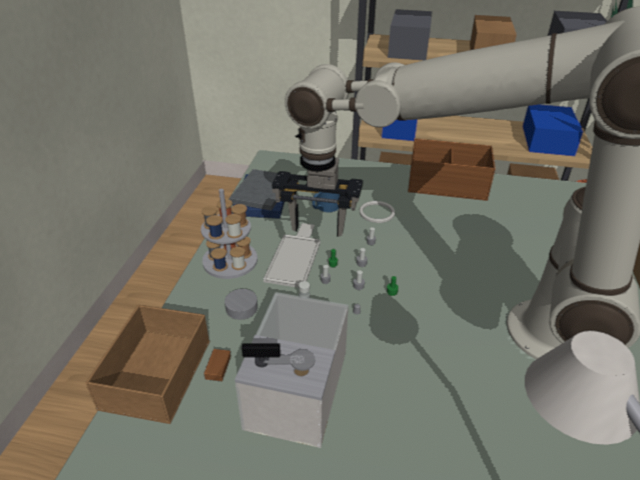

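View pics/wrist0.png

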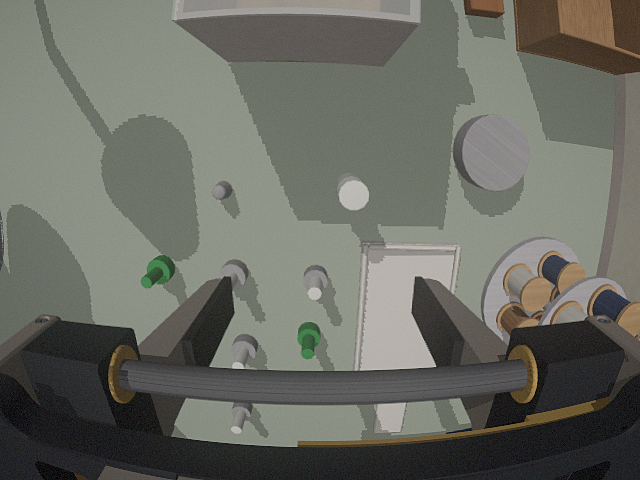

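The side view shows four white/steel adapters, at about (371,236), (362,256), (325,273) and (358,278). It also shows two green look-alikes at (333,258) and (392,286), the thimble at (356,308) and the vial at (303,288). I'll raise the arm for a clear view and write the helpers.

```bash
cat > h.py <<'E'
from workcell import bot
import numpy as np, cv2
from scipy.spatial.transform import Rotation as Ro
def cam(n,name=None):
    c=bot.read_camera(n)
    if name: cv2.imwrite(f"pics/{name}.png",c["pixels"])
    c["R"]=np.array(c["R"]);c["t"]=np.array(c["t"]);c["n"]=n
    return c
def save(c,f):
    import pickle; pickle.dump(c,open(f,"wb"))
def load(f):
    import pickle; return pickle.load(open(f,"rb"))
def p2w(c,u,v,z):
    a=np.array([(u-c["cx"])/c["fx"],(v-c["cy"])/c["fy"]])
    if c["n"]=="wrist":
        r=np.linalg.norm(a); d=np.r_[a/max(r,1e-9)*np.sin(r),np.cos(r)]
    else: d=np.r_[a,1]
    o=-c["R"].T@c["t"]; d=c["R"].T@d
    return o+d*(z-o[2])/d[2]
def w2p(c,X):
    q=c["R"]@np.asarray(X)+c["t"]
    if c["n"]=="wrist":
        r=np.linalg.norm(q[:2]); a=q[:2]/max(r,1e-9)*np.arctan2(r,q[2])
    else: a=q[:2]/q[2]
    return np.array([a[0]*c["fx"]+c["cx"],a[1]*c["fy"]+c["cy"]])
def crop(c,u,v,w,h,s,f):
    u=max(0,u);v=max(0,v)
    im=c["pixels"][v:v+h,u:u+w]; cv2.imwrite(f"pics/{f}.png",cv2.resize(im,None,fx=s,fy=s,interpolation=cv2.INTER_CUBIC))
def down(yaw):  # jaw (tool x) direction yaw in world, z down
    c,s=np.cos(yaw),np.sin(yaw)
    return Ro.from_matrix(np.array([[c,s,0],[s,-c,0],[0,0,-1]])).as_rotvec()
E
python3 - <<'E'
from h import *
bot.goto([0.42,0.05,0.42],down(0))
print(bot.current_clock(),bot.current_joints())
for n in("scene","side","wrist"):
    c=cam(n,n+"1"); save(c,n+"1.pkl")
crop(load("side1.pkl"),290,200,130,120,6,"s1c")
crop(load("scene1.pkl"),280,190,130,110,6,"c1c")
E
```

```text
1.175 [-1.69236221e-01 -2.88440240e-01  1.62746340e+00 -8.38667223e-05
  1.80485552e+00 -1.68937069e-01]
```

View pics/wrist1.png

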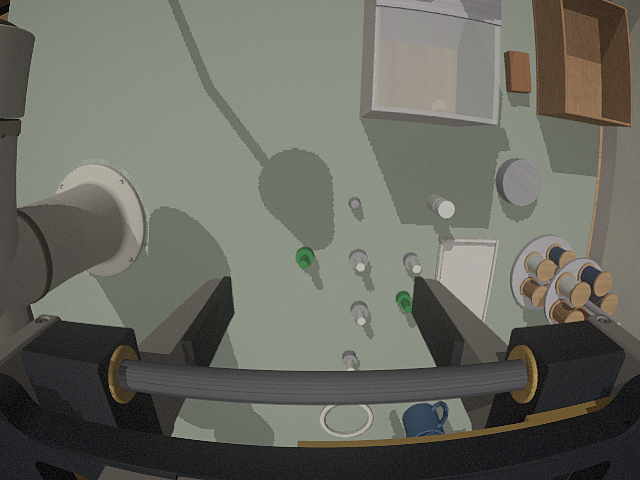

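View pics/s1c.png

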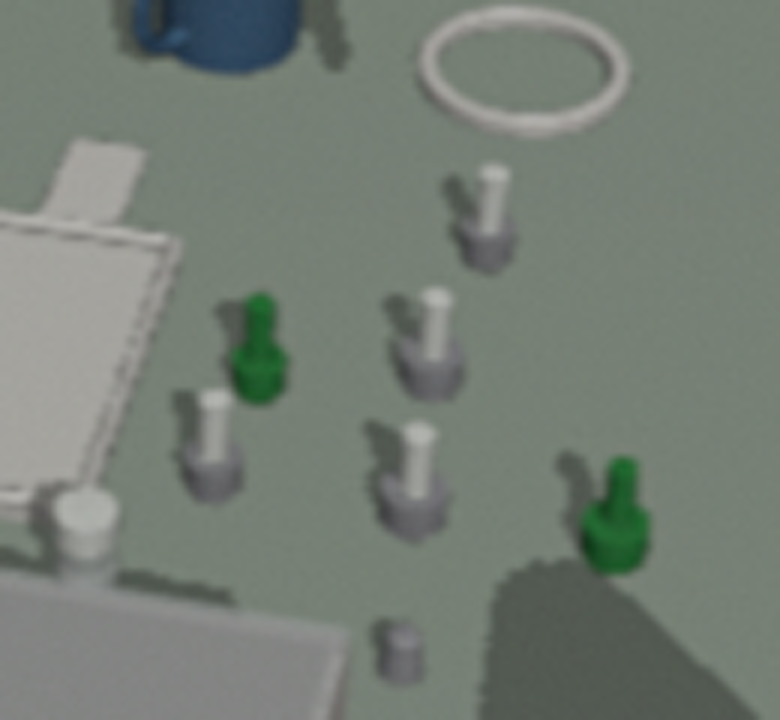

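View pics/c1c.png

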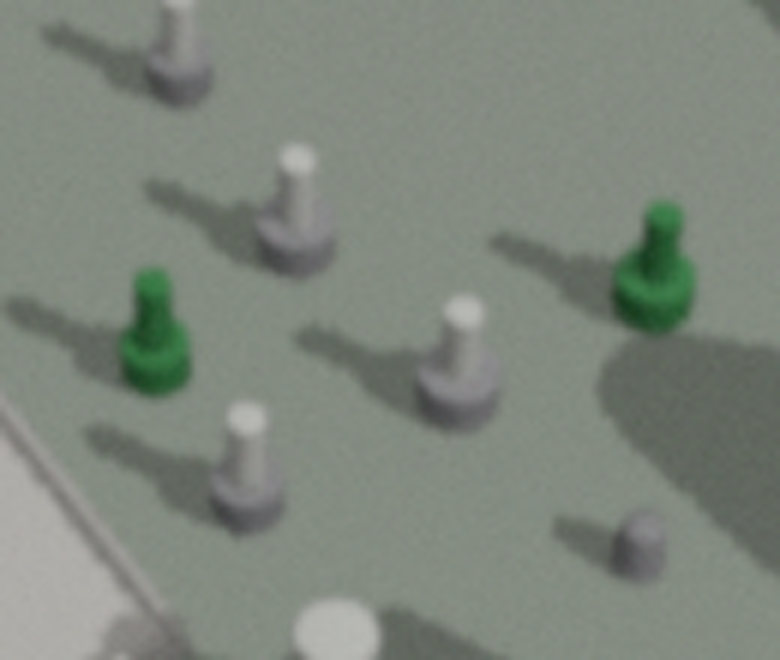

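View pics/scene1.png

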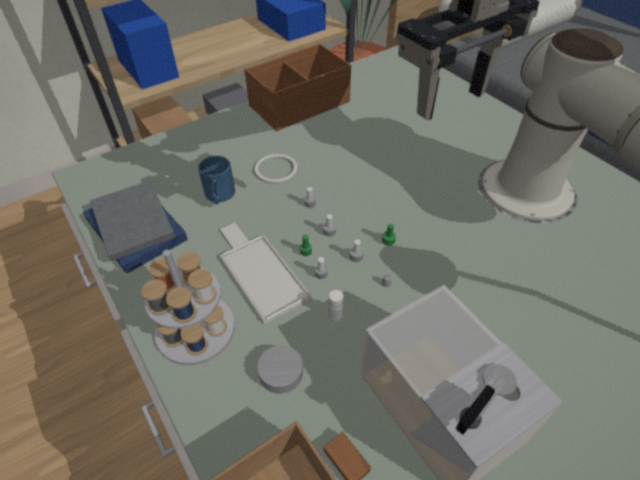

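View pics/side1.png

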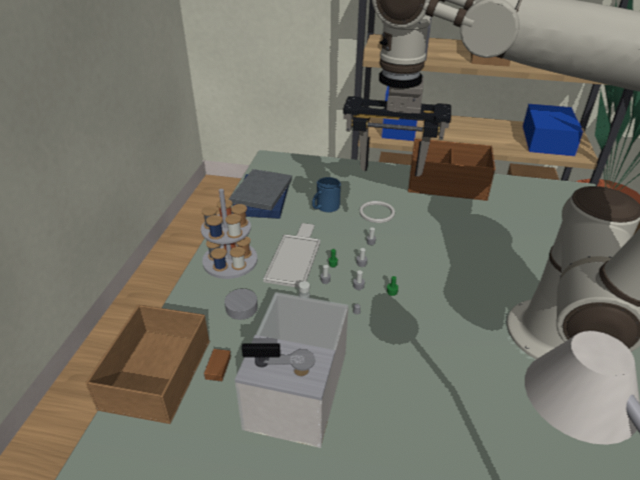

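The raised views confirm exactly four adapters. Their stem tops in the side view are A (372,229), B (363,250), C (326,267) and D (360,272). B and D look wider at the collar than A and C. Next I need the station.

Run:
```python
from h import *
s=load("side1.pkl");c=load("scene1.pkl");w=load("wrist1.pkl")
def tri(obs):
    A=[];b=[]
    for cm,u,v in obs:
        o=-cm["R"].T@cm["t"]; d=p2w(cm,u,v,0)-o; d/=np.linalg.norm(d); P=np.eye(3)-np.outer(d,d); A.append(P); b.append(P@o)
    return np.linalg.lstsq(np.vstack(A),np.hstack(b),rcond=None)[0]
for n,a,b in (("A",(372.2,228.8),(309.7,190.3)),("B",(362.8,249.5),(329.5,216.7)),("C",(326,266.7),(321.2,259.7)),("D",(360,272.3),(357.2,242))):
    print(n,p2w(s,*a,.052)[:2].round(4),p2w(c,*b,.052)[:2].round(4),tri([(s,*a),(c,*b)]).round(4))
print("grip",tri([(s,261,350),(c,478,408)]))
crop(s,230,280,130,170,4.5 and 4,"s1st"); crop(c,355,285,210,195,3.5,"c1st")
```

```text
A [ 0.4619 -0.2562] [ 0.4703 -0.2537] [ 0.4634 -0.2645  0.0434]
B [ 0.4761 -0.1569] [ 0.4824 -0.1578] [ 0.4772 -0.165   0.0444]
C [ 0.5603 -0.0667] [ 0.5667 -0.0683] [ 0.5622 -0.0748  0.0439]
D [ 0.4712 -0.0624] [ 0.4779 -0.0644] [ 0.4724 -0.0709  0.0436]
grip [0.60582376 0.34663315 0.19066854]
```

View pics/s1st.png

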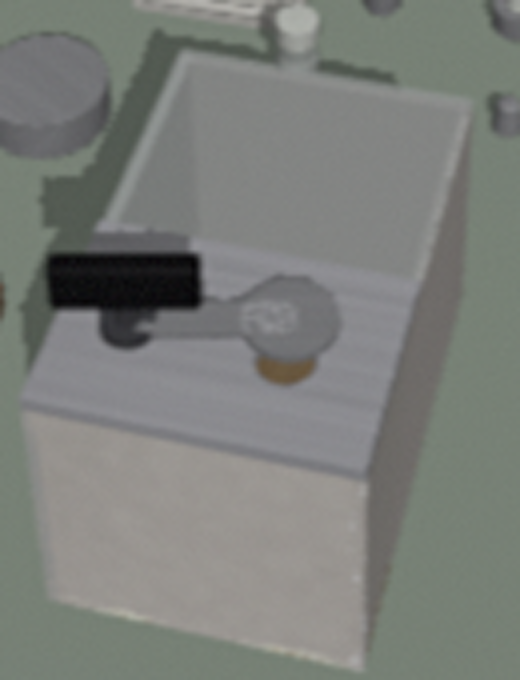

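View pics/c1st.png

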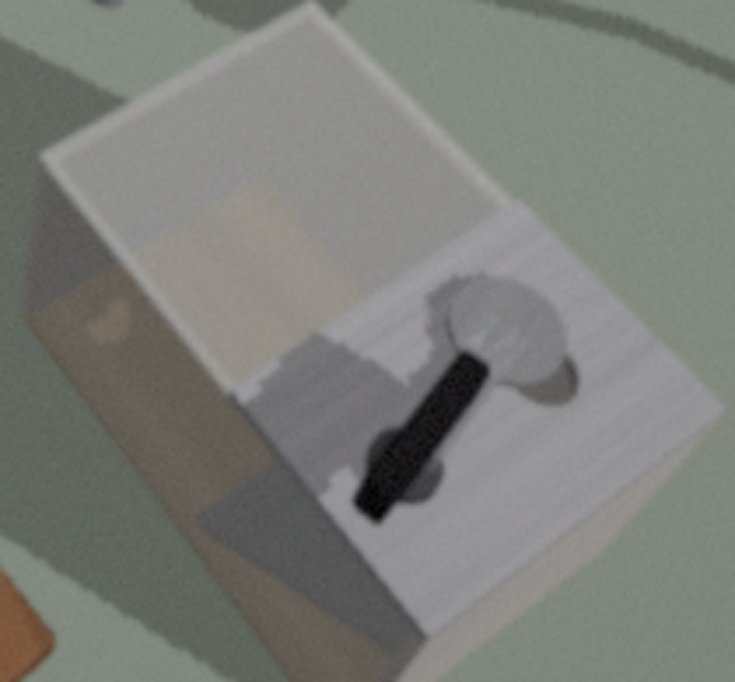

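Run:
```python
from h import *
s=load("side1.pkl");c=load("scene1.pkl")
# station corners (x,y,z) local
from scipy.optimize import least_squares
L={"pp":(.08,.12,.158),"mp":(-.08,.12,.158),"mm":(-.08,-.12,.154),"pm":(.08,-.12,.154)}
ob=[(c,"mp",562.1,400.7),(c,"pp",477,467),(c,"mm",444.1,285.9),(c,"pm",367,329.9),
(s,"pp",235.5,380.5),(s,"mp",321.8,398.8),(s,"pm",275.8,293.8),(s,"mm",347.5,305)]
def T(x,l): 
    R=Ro.from_euler("z",x[2]).as_matrix(); return R@np.array(l)+[x[0],x[1],0]
for sel in ((c,s),(c,),(s,)):
    f=lambda x: np.hstack([w2p(a,T(x,L[k]))-(u,v) for a,k,u,v in ob if any(a is q for q in sel)])
    r=least_squares(f,[.55,.28,0]); print(r.x, r.fun.round(1)); x=r.x
    print(" bore",T(x,(-.03,.07,.158)).round(4),"grip",T(x,(.045,.07,.192)).round(4))
    print([w2p(c,T(x,(-.03,.07,.158))).round(1),w2p(s,T(x,(-.03,.07,.158))).round(1)])
# handle angle from bar ends at z=.158+.046, scene
for cm,e in ((c,((355+368/3.5,285+512/3.5),(355+478/3.5,285+362/3.5))),):
    print([p2w(cm,*q,.204).round(4) for q in e])
```

```text
[ 0.55977923  0.27858646 -0.04255468] [ 1.9  0.4  2.1 -0.4  0.7 -1.8 -0.  -1.2 -2.  -1.1 -1.3 -1.4 -1.8 -2.2
 -0.5 -0.7]
 bore [0.5328 0.3498 0.158 ] grip [0.6077 0.3466 0.192 ]
[array([510.7, 390.2]), array([300.2, 369.3])]
[ 0.56184723  0.27815576 -0.04322089] [ 0.7  1.   0.6  0.3 -0.3 -1.4 -1.2 -0.8]
 bore [0.5349 0.3494 0.158 ] grip [0.6098 0.3461 0.192 ]
[array([509.5, 390.8]), array([299.1, 369. ])]
[ 0.55644638  0.28108503 -0.04106474] [-0.6  0.4  0.4  0.1 -0.7 -1.1  0.8  0.3]
 bore [0.5293 0.3523 0.158 ] grip [0.6043 0.3492 0.192 ]
[array([513.8, 390.3]), array([301.8, 370.7])]
[array([0.6524, 0.3567, 0.204 ]), array([0.5785, 0.3405, 0.204 ])]
```

Scene and side disagree by about 5 mm, so I'll refine with a closer wrist view over the station.

Run:
```python
from h import *
bot.goto([0.57,0.30,0.36],down(-0.043))
w=cam("wrist","w2"); save(w,"w2.pkl")
print(bot.current_clock(),bot.current_ee_pos(),bot.current_joints().__str__())
x=np.array([.5598,.2786,-.0426])
def T(l): return Ro.from_euler("z",x[2]).as_matrix()@np.array(l)+[x[0],x[1],0]
for l in ((-.03,.07,.158),(.045,.07,.204),(.08,.12,.158),(-.08,.12,.158),(-.08,.01,.158)): print(l,w2p(w,T(l)))
```

```text
2.5167 [0.57036306 0.29882243 0.36124284] [ 2.95533385e-01  2.92084228e-01  1.15642836e+00 -4.71502469e-04
  1.69136632e+00  3.39857171e-01]
(-0.03, 0.07, 0.158) [283.47667854 166.77976381]
(0.045, 0.07, 0.204) [363.10089414 170.48257121]
(0.08, 0.12, 0.158) [393.16397469 118.15394428]
(-0.08, 0.12, 0.158) [233.82557057 119.23112175]
(-0.08, 0.01, 0.158) [237.65137129 225.06827712]
```

View pics/w2.png

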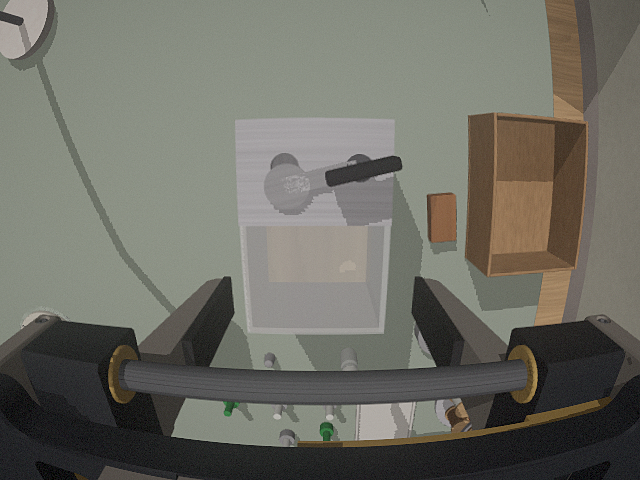

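Run:
```python
from h import *
crop(load("w2.pkl"),225,105,190,125,4,"w2c")
```

```text
(no output)
```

View pics/w2c.png

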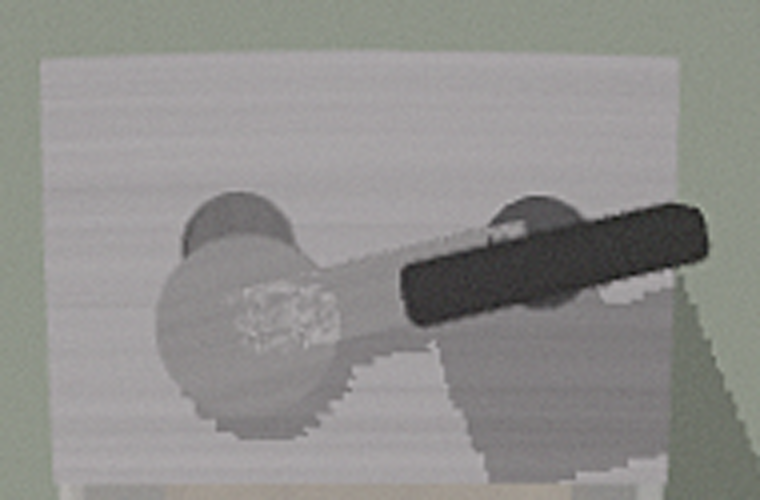

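Run:
```python
from h import *
from scipy.optimize import least_squares
w=load("w2.pkl")
pts=[((-.08,.12,.158),235,119.5),((.08,.12,.158),394.8,119.3),((-.08,.01,.158),238.7,226.),((.08,.01,.158),391.3,226)]
T=lambda x,l: Ro.from_euler("z",x[2]).as_matrix()@np.array(l)+[x[0],x[1],0]
f=lambda x: np.hstack([w2p(w,T(x,l))-(u,v) for l,u,v in pts])
r=least_squares(f,[.56,.28,-.04]);x=r.x;print(x,r.fun.round(1))
print("bore",T(x,(-.03,.07,.158)),"grip",T(x,(.045,.07,.192)))
print("grip from px",p2w(w,363.75,171.25,.204), "bore top",p2w(w,284,153,.158), "pred", T(x,(-.03,.084,.158)))
a=p2w(w,225+402/4,105+297/4,.204);b=p2w(w,225+709/4,105+231/4,.204);print(np.arctan2(b[1]-a[1],b[0]-a[0])-x[2],np.linalg.norm(b-a),a,b)
```

```text
[ 0.56078657  0.27759892 -0.04622703] [ 0.2  0.3 -0.2  0.1 -0.  -0.3  0.  -0.1]
bore [0.53405336 0.34891046 0.158     ] grip [0.60897324 0.34544467 0.192     ]
grip from px [0.60829885 0.34591841 0.204     ] bore top [0.53413752 0.36370608 0.158     ] pred [0.53470031 0.3628955  0.158     ]
0.2281691955190187 0.07014281607951993 [0.57421545 0.34004757 0.204     ] [0.6432005  0.35273922 0.204     ]
```

Station pose: bore at (0.534, 0.349), handle axis at (0.6086, 0.3457), and the handle starts at about 0.23 rad. I'll turn it on now.

```bash
cat >> h.py <<'E'
SY=-0.0462; BORE=np.array([.5340,.3491]); GRIP=np.array([.6086,.3456])
def turn(a0,a1,z=.177,step=.12,newt=25):
    rot=lambda a: down(SY+a-np.pi/2)
    bot.goto([*GRIP,.27],rot(a0)); bot.set_gripper(.45)
    bot.line_to([*GRIP,z]); bot.set_gripper(0,newt)
    print("grip opening",bot.current_opening())
    n=max(1,int(np.ceil(abs(a1-a0)/step)))
    for a in np.linspace(a0,a1,n+1)[1:]:
        bot.goto([*GRIP,z],rot(a))
        t=bot.current_ft_torque(); f=bot.current_contact_force()
        print(round(a,2),np.round(t,2),np.round(f,1))
        if abs(t[2])>1.2: print("stop torque");break
    bot.set_gripper(.45); bot.line_to([*GRIP,.29]); print(bot.current_clock())
E
python3 - <<'E'
from h import *
turn(.228,1.42)
w=cam("wrist","w3"); save(w,"w3.pkl"); s=cam("side","s3")
crop(s,230,270,140,140,4,"s3c")
E
```

```text
grip opening 0.13889284546529412
0.35 [-0.21  0.16 -0.  ] [ 0.2 -1.2  2.9]
0.47 [-0.31  0.12 -0.01] [-1.1 -2.7  4.3]
0.59 [-0.42  0.11  0.08] [-0.9 -2.2  5.3]
0.7 [-0.43  0.15  0.05] [-1.  -2.4  5.7]
0.82 [-0.45  0.02  0.08] [-0.4 -3.3  5.4]
0.94 [-0.45  0.08  0.05] [ 0.1 -3.1  5.1]
1.06 [-0.49  0.01  0.02] [ 0.  -2.7  4.4]
1.18 [-0.48  0.02  0.02] [ 0.9 -2.5  6. ]
1.3 [-0.48 -0.08  0.08] [ 0.6 -3.2  5. ]
1.42 [-0.52 -0.07 -0.45] [ 0.6 -2.9  5. ]
9.925
```

View pics/w3.png

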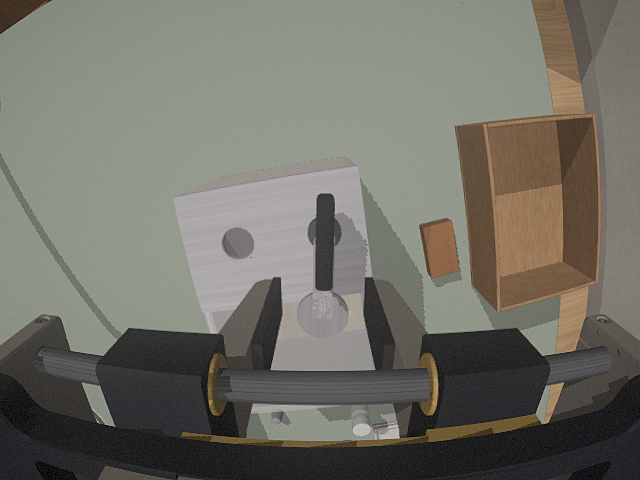

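View pics/s3c.png

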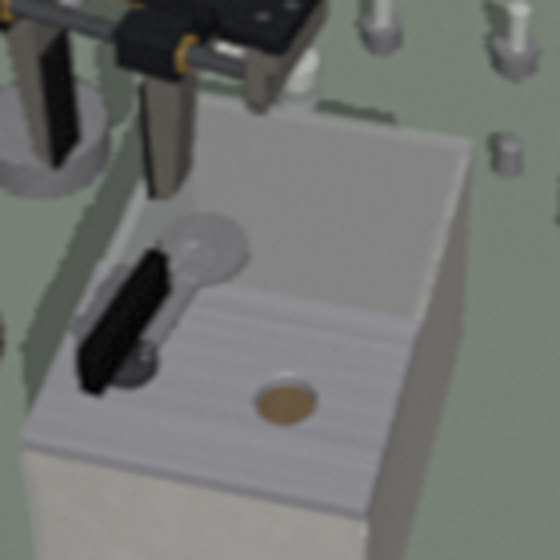

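The handle is at its stop, the disc is over the clear cover and the bore is open (side crop about (286,404), wrist (238,243)). Next I look at the adapters from above.

Run:
```python
from h import *
print("bore chk",p2w(load("w3.pkl"),238,243,.158))
bot.goto([0.50,-0.20,0.25],down(0))
w=cam("wrist","w4"); save(w,"w4.pkl"); print(bot.current_clock())
for p in ((.466,-.257),(.479,-.158),(.563,-.068),(.474,-.064)): print(w2p(w,[*p,.052]))
```

```text
bore chk [0.53397154 0.34982994 0.158     ]
12.0833
[290.44821444 268.6780142 ]
[301.50350271 174.53588773]
[386.72535628  85.90510807]
[296.06949554  80.6588995 ]
```

View pics/w4.png

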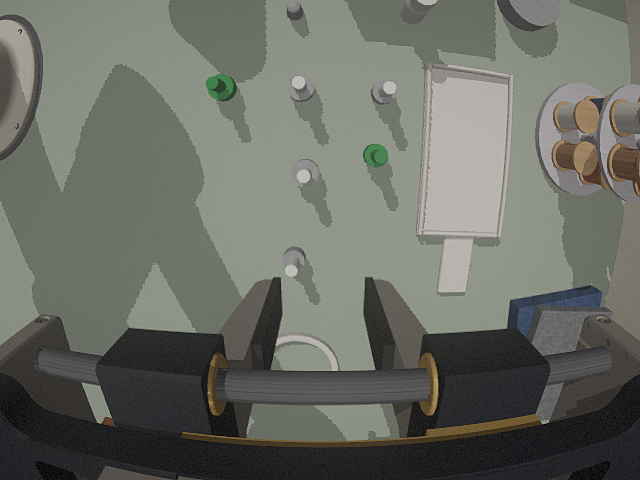

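White stem tops are A (291,270), B (304,177), C (389,88) and D (299,83). The green look-alikes at (222,83) and (377,153) are left alone. One enlarged crop to confirm.

Run:
```python
from h import *
crop(load("w4.pkl"),200,50,320,240,2.5,"w4c")
```

```text
(no output)
```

View pics/w4c.png

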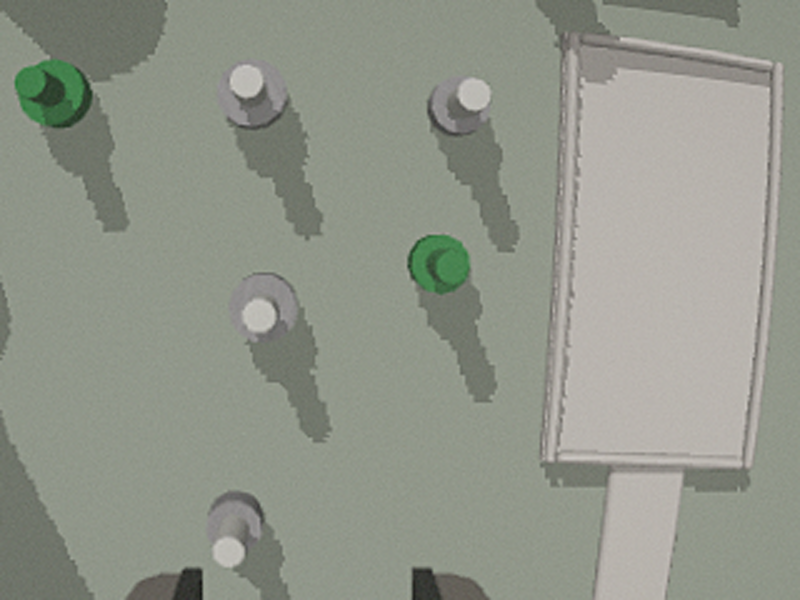

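Run:
```python
from h import *
w=load("w4.pkl")
for n,p in dict(A=(291.6,270.4),B=(303.6,176),C=(389.6,88.4),D=(298.4,82.8)).items(): print(n,p2w(w,*p,.052).round(4))
q=np.array([p2w(w,*p,.014)[:2] for p in ((427.2,64.4),(512.4,75.6),(500,236.8),(417.2,235.6))]);print(q.round(4),q.mean(0))
for i in range(4):
    d=q[(i+1)%4]-q[i];print(np.linalg.norm(d),np.arctan2(d[1],d[0]))
```

```text
A [ 0.4672 -0.2589  0.052 ]
B [ 0.4811 -0.1595  0.052 ]
C [ 0.5659 -0.0704  0.052 ]
D [ 0.4763 -0.0662  0.052 ]
[[ 0.6155 -0.0345]
 [ 0.7233 -0.035 ]
 [ 0.7181 -0.2318]
 [ 0.6096 -0.2307]] [ 0.66664336 -0.13297723]
0.10777954781290561 -0.004500072392358881
0.1968985511723876 -1.5970448719019394
0.10849216601024513 3.1315832980333793
0.19631777710739087 1.540860884328527
```

C and A look like 26 mm collars (about 24/22 px against 27 px for B and D). I'll try each one in the bore, starting with C.

```bash
cat >> h.py <<'E'
GZ=.026
def pick(x,y,yaw=0.,op=.4,pre=-np.pi/2):
    bot.set_gripper(op)
    bot.goto([x,y,.12],down(yaw+pre)); bot.line_to([x,y,GZ],max_speed=.2)
    bot.set_gripper(0,4); o1=bot.current_opening(); bot.set_gripper(op)
    bot.goto([x,y,GZ],down(yaw)); bot.set_gripper(0,20)
    o2=bot.current_opening(); print("open",o1,o2)
    bot.line_to([x,y,.15],max_speed=.2); print("lifted",bot.current_opening(),bot.current_contact_force(),bot.current_clock())
    return .13<o2<.18
def trybore(yaw=0.):
    b=BORE
    bot.goto([*b,.26],down(yaw)); bot.line_to([*b,.190],max_speed=.1)
    f0=np.array(bot.current_contact_force())
    for z in np.arange(.187,.166,-.003):
        bot.line_to([*b,z],max_speed=.05)
        f=np.array(bot.current_contact_force())-f0; print(round(z,3),f.round(1))
        if abs(f[2])>8: return z
    return None
E
python3 - <<'E'
from h import *
if pick(.5659,-.0704):
    r=trybore(); print("blocked",r)
    s=cam("side"); crop(s,230,270,140,140,4,"s5c")
E
```

```text
open 0.14853822560621474 0.1482475697464113
lifted 0.14168068709677287 [-0.24120161 -0.29465377 -0.90730897] 18.225
0.187 [-0.2  1.1 -1.4]
0.184 [-0.   0.3 -2.3]
0.181 [-0.   1.1 -0.7]
0.178 [-0.2  0.9 -1.6]
0.175 [-0.3  2.2 -1. ]
0.172 [-0.3  1.  -0.6]
0.169 [-0.4  0.8 -0.6]
blocked None
```

View pics/s5c.png

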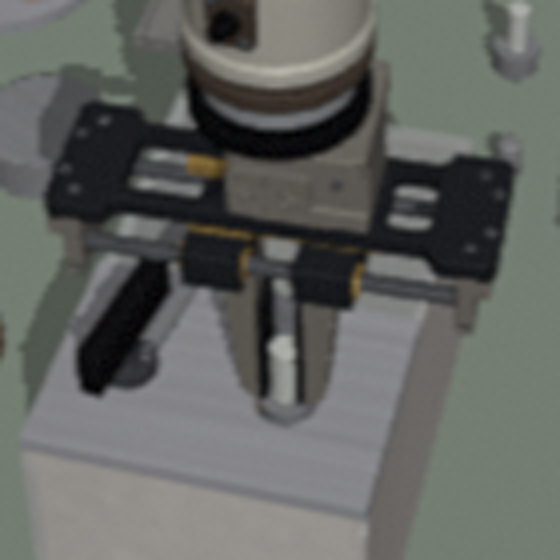

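The collar of C is seen inside the bore (side crop (285,405)) and met no resistance, so it fits. Releasing it.

Run:
```python
from h import *
bot.set_gripper(.35); bot.hold(.3); bot.line_to([*BORE,.26],max_speed=.2)
bot.goto([0.50,-0.20,0.25],down(0)); bot.hold(.1)
w=cam("wrist","w6"); save(w,"w6.pkl"); c=cam("scene"); crop(c,340,270,230,200,3,"c6c"); print(bot.current_clock())
crop(w,200,50,320,240,2.5,"w6c")
```

```text
26.0333
```

View pics/c6c.png

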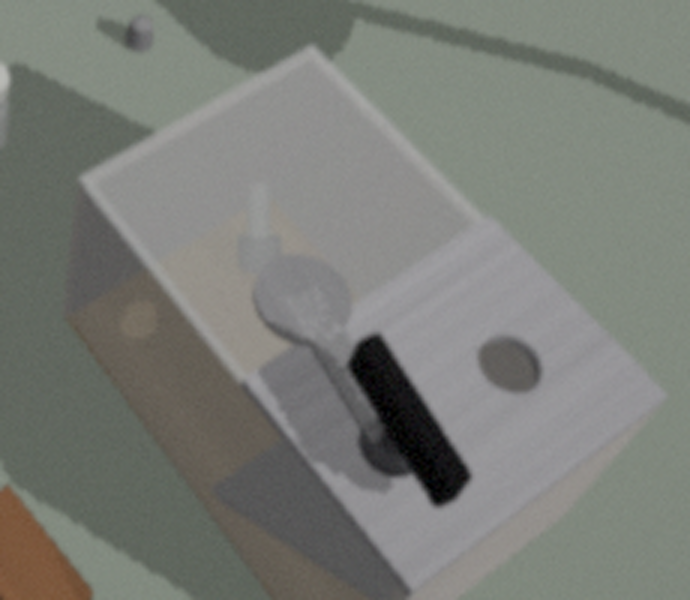

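View pics/w6c.png

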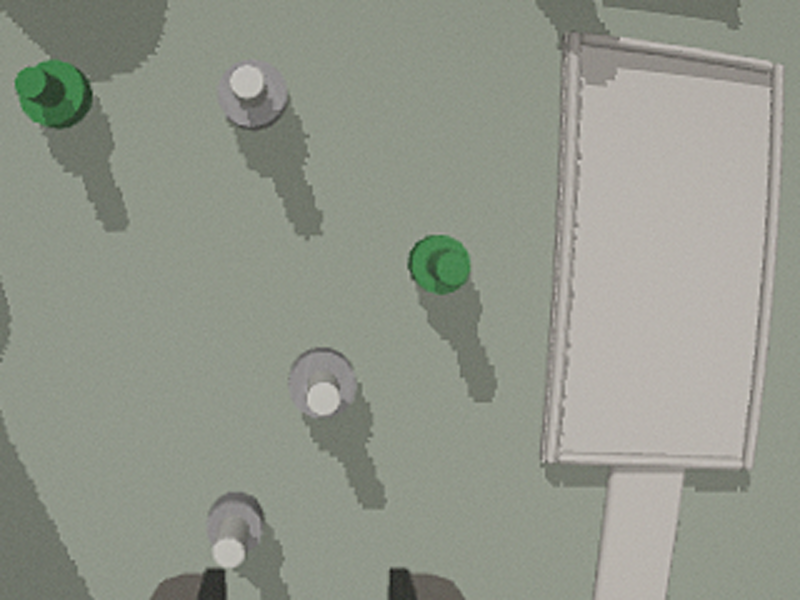

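C is inside the station, visible under the clear cover. B has been knocked aside: its stem is now at crop (323,398). A has not moved, so it goes next.

Run:
```python
from h import *
w=load("w6.pkl"); print("B",p2w(w,329.2,209.2,.052))
if pick(.4672,-.2589):
    r=trybore(); print("blocked",r)
    s=cam("side"); crop(s,230,270,140,140,4,"s7c")
```

```text
B [ 0.5065203  -0.19295545  0.052     ]
open 0.15215352106758157 0.14777971304474039
lifted 0.1478806021561598 [-0.7974772  -0.58621988 -1.55880196] 31.8583
0.187 [-0.  -0.7  0.2]
0.184 [-0.3  0.2  0.1]
0.181 [-0.4 -0.5  0. ]
0.178 [-0.8 -0.  -0.1]
0.175 [-0.5 -0.7 -0.1]
0.172 [ 0.1  0.6 -1. ]
0.169 [-0.2 -0.1 -0.9]
blocked None
```

View pics/s7c.png

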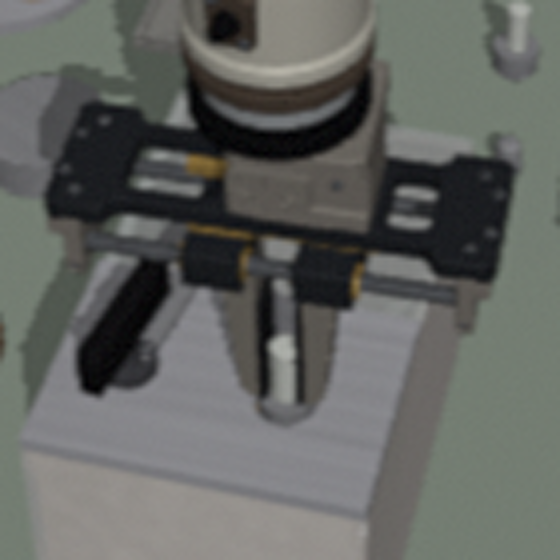

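A also fits. I'll release it, then pick D and try it.

Run:
```python
from h import *
bot.set_gripper(.35); bot.hold(.3); bot.line_to([*BORE,.26],max_speed=.2)
bot.goto([0.50,-0.20,0.25],down(0)); bot.hold(.1)
w=cam("wrist","w8"); save(w,"w8.pkl"); c=cam("scene"); crop(c,340,270,230,200,3,"c8c"); print(bot.current_clock())
crop(w,200,50,320,240,2.5,"w8c")
```

```text
40.2917
```

View pics/c8c.png

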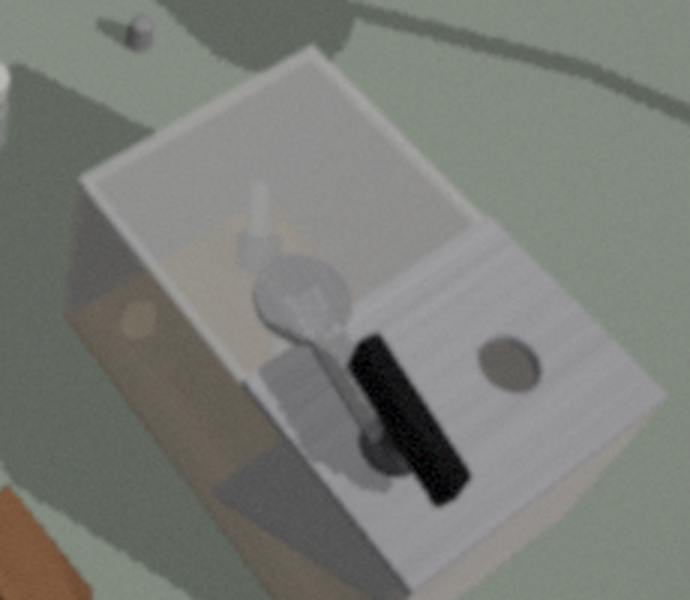

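View pics/w8c.png

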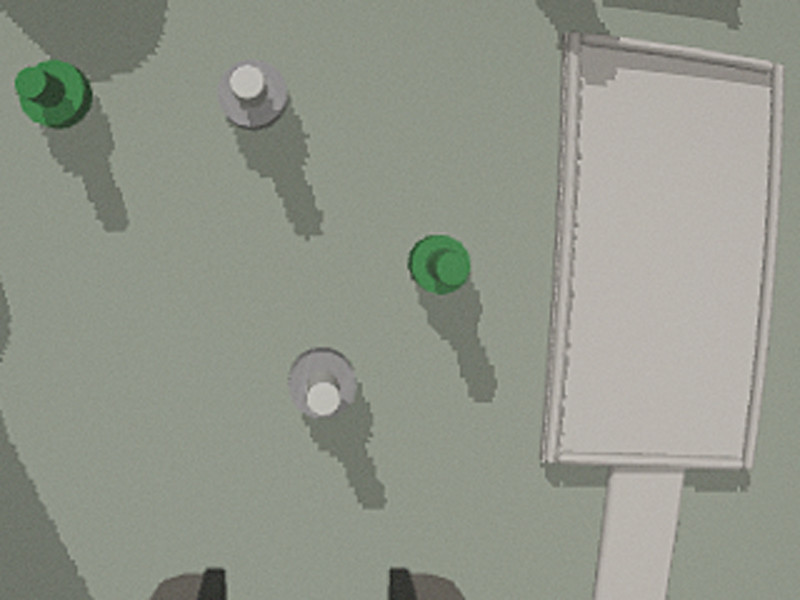

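The bore is empty and A is gone from the table. It is probably hidden behind the disc, so I'll check that later. Now D.

Run:
```python
from h import *
if pick(.4763,-.0662):
    r=trybore(); print("blocked",r)
    s=cam("side"); crop(s,230,270,140,140,4,"s9c")
```

```text
open 0.14801321468585998 0.14350753126894872
lifted 0.14160750066320615 [ 0.54674548  0.18543238 -1.1764873 ] 46.3917
0.187 [-0.9 -0.2  0.3]
0.184 [ 0.3  0.2 -0.2]
0.181 [-0.9 -0.7  3.2]
0.178 [-6.  -2.1 14.5]
blocked 0.178
```

View pics/s9c.png

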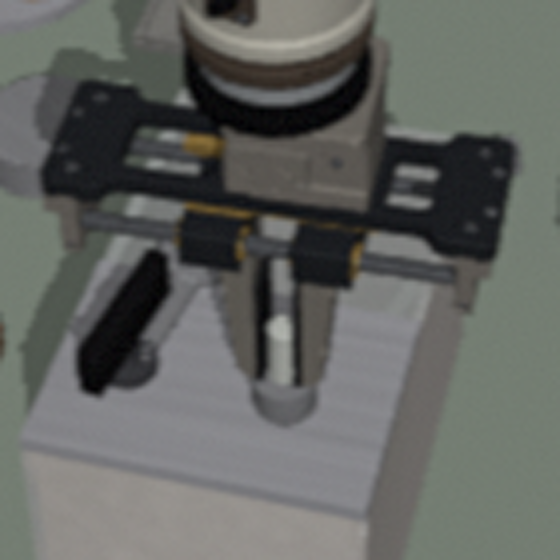

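D stops at the mouth: 14.5 N about 3 mm in, with the collar standing on the plate. It is too big, so it goes in the tray.

```bash
cat >> h.py <<'E'
def totray(x,y):
    p=bot.current_ee_pos(); bot.line_to([p[0],p[1],.27],max_speed=.2)
    bot.goto([x,y,.15],down(0)); print("held",bot.current_opening())
    bot.line_to([x,y,.05],max_speed=.15)
    f0=bot.current_contact_force()[2]
    for z in np.arange(.040,.027,-.002):
        bot.line_to([x,y,z],max_speed=.04); f=bot.current_contact_force()[2]-f0
        if f>3: break
    print("z",z,f); bot.set_gripper(.35); bot.hold(.2); bot.line_to([x,y,.15],max_speed=.15)
E
python3 - <<'E'
from h import *
totray(.667,-.09)
bot.goto([0.50,-0.20,0.25],down(0)); bot.hold(.1)
w=cam("wrist"); save(w,"w10.pkl"); print(bot.current_clock())
crop(w,200,50,320,240,2.5,"w10c")
E
```

```text
held 0.1424530863996957
z 0.029999999999999992 8.200001209901899
57.35
```

View pics/w10c.png

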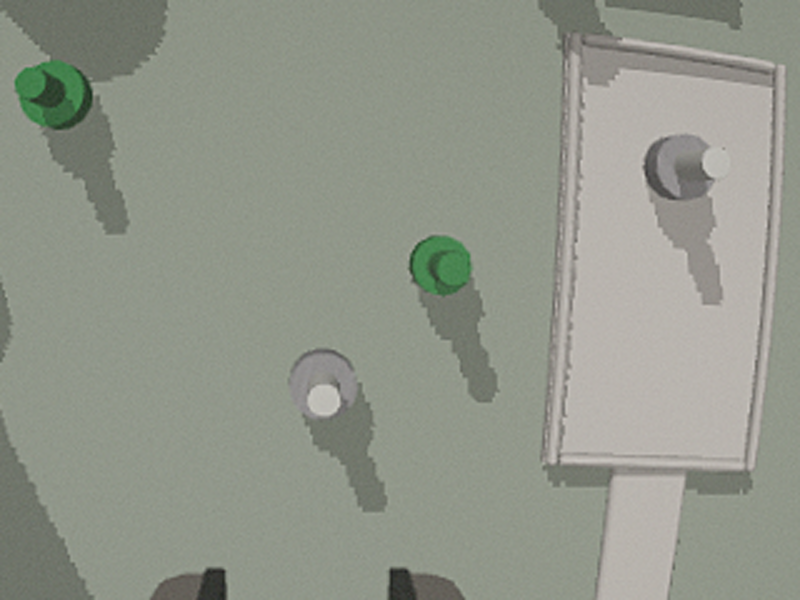

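D is standing in the tray at crop (685,165). B is still at (323,399), so I'll pick it up and try it.

Run:
```python
from h import *
if pick(.5065,-.1930):
    r=trybore(); print("blocked",r)
    s=cam("side"); crop(s,230,270,140,140,4,"s11c")
```

```text
open 0.1514823378825934 0.1471585633195238
lifted 0.143694263201904 [-0.37694615 -0.24700493 -0.73209279] 63.2917
0.187 [ 0.5  0.3 -0.2]
0.184 [ 0.7 -0.2 -1. ]
0.181 [ 0.3 -0.2  3.7]
0.178 [-3.8 -1.6 14.9]
blocked 0.178
```

View pics/s11c.png

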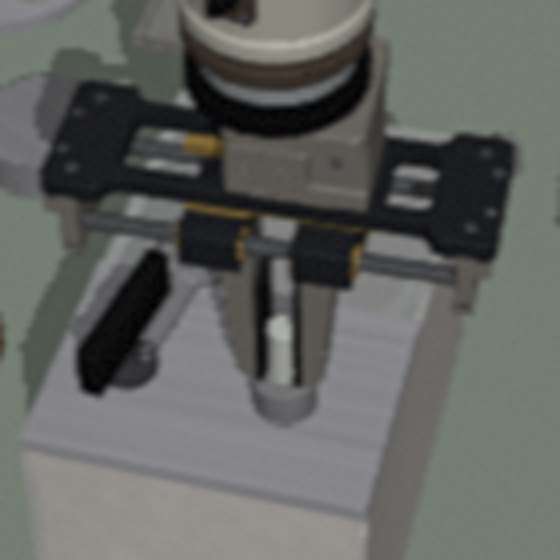

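B is blocked as well, so it also goes in the tray, well apart from D. After that I look into the station before closing the handle.

Run:
```python
from h import *
totray(.667,-.17)
bot.goto([0.50,-0.20,0.25],down(0)); bot.hold(.1)
w=cam("wrist"); crop(w,200,50,320,240,2.5,"w12c")
bot.goto([.56,.17,.36],down(0)); w=cam("wrist"); crop(w,200,80,240,260,3 if 0 else 2.3,"w12s"); save(w,"w12.pkl"); print(bot.current_clock())
```

```text
held 0.14546217414299759
z 0.029999999999999992 7.142628369132853
76.325
```

View pics/w12c.png

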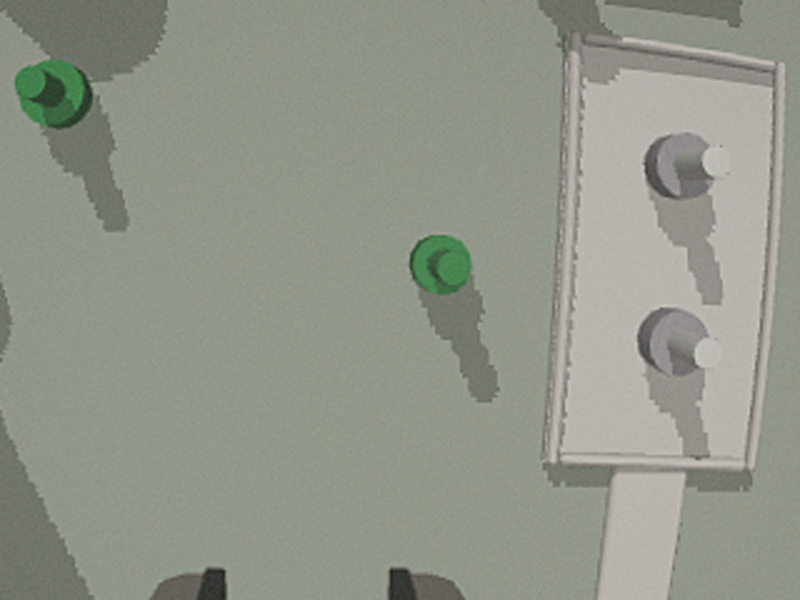

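View pics/w12s.png

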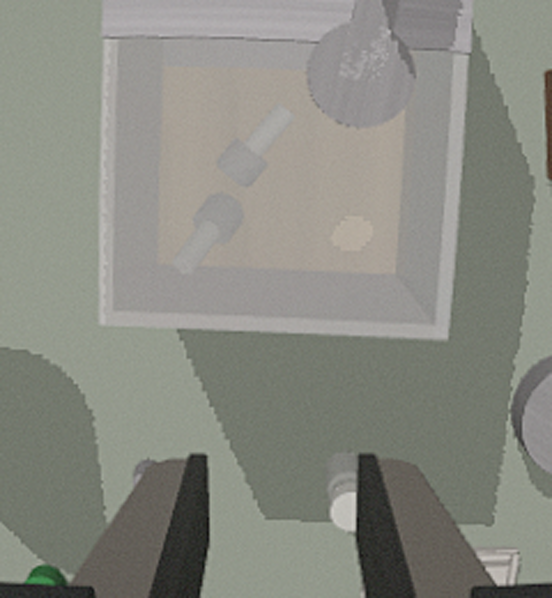

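Both 30 mm adapters stand in the tray and both 26 mm ones lie in the station's catch bay. Turning the handle off.

Run:
```python
from h import *
turn(1.4,-.02)
w=cam("wrist","w13")
bot.goto([.45,.05,.40],down(0)); bot.hold(.2)
s=cam("side","s13"); c=cam("scene","c13"); crop(c,355,285,210,195,3.5,"c13c"); crop(s,230,270,140,140,4,"s13c")
```

```text
grip opening 0.13824879752711391
1.28 [-0.01 -0.42 -0.04] [3.1 0.3 2. ]
1.16 [ 0.01 -0.53 -0.06] [4.  0.4 3.1]
1.04 [-0.02 -0.66 -0.06] [ 5.  -0.7  2.9]
0.93 [-0.02 -0.81 -0.07] [ 4.6 -0.7  3.8]
0.81 [-0.04 -0.8  -0.08] [ 5.6 -0.5  3.1]
0.69 [-0.04 -0.7  -0.05] [ 4.6 -0.1  3.1]
0.57 [-0.06 -0.76 -0.11] [ 5.6 -0.1  3.5]
0.45 [-0.01 -0.74  0.02] [ 4.8 -0.6  3.2]
0.34 [-0.03 -0.71 -0.07] [ 5.6 -0.5  4.3]
0.22 [-0.04 -0.75 -0.07] [ 4.3 -1.   3.4]
0.1 [-0.05 -0.75  0.02] [ 4.6 -0.9  4.7]
-0.02 [-0.05 -0.72  0.36] [ 5.  -0.1  4.2]
83.275
```

View pics/w13.png

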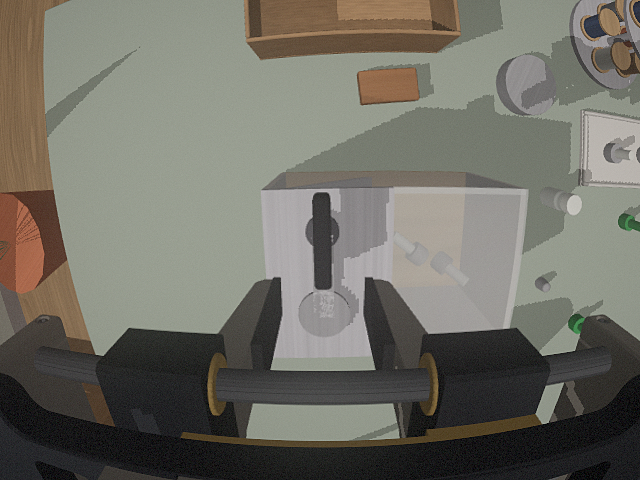

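View pics/c13c.png

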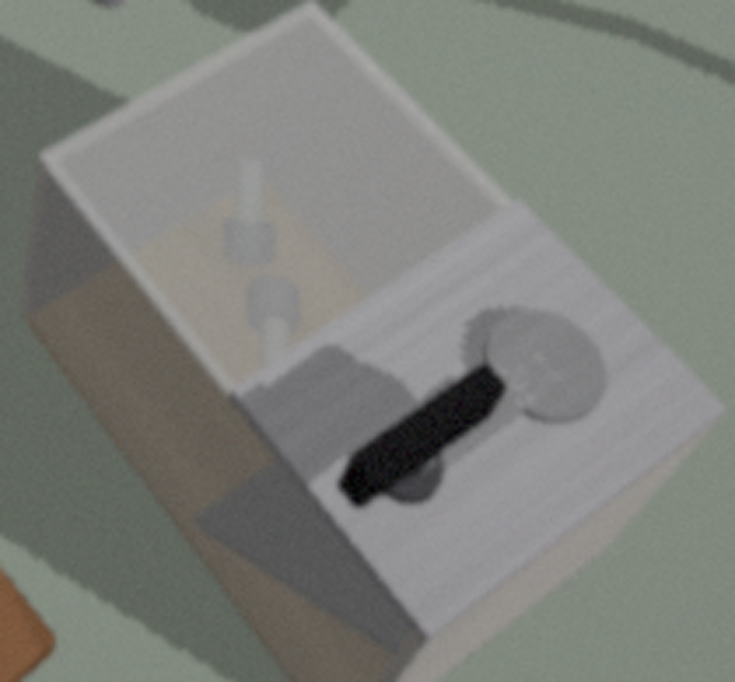

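View pics/c13.png

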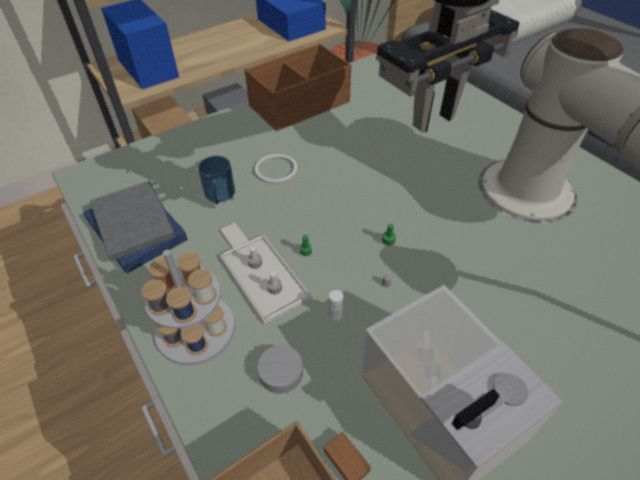

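The bore is fully covered, the off stop was felt (0.36 N m), both pairs are where they should be, and the bystanders have not moved. Handing in.

Run:
```python
from h import *
print(bot.current_contact_force(),bot.current_clock()); bot.job_done()
```

```text
[ 0.61512189 -0.87112661 -0.23396512] 85.475
the job is handed in; nothing more can be done
```

I turned the handle on to its stop and tried all four adapters present in the bore. I then turned the handle off again and handed the job in at about 85 s.

- **Fitted:** two adapters slid in with no notable resistance and dropped through. They lie in the station's catch bay.
- **Too big:** two stopped at the mouth, about 3 mm in at roughly 15 N. They stand in the spoon rest's tray. One of them was knocked aside during the run, so I located it again before picking it up.
- **Last checks:** the pictures show the disc covering the bore, and I felt the off stop at the end of the turn. I saw no shift in the other things or the green look-alikes when comparing pictures by eye, and the arm was clear of everything.
- **What disagreed:** the scene and side cameras differed by 5 to 8 mm. I took the wrist camera's positions instead, and every grasp and insertion worked at the first try.

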